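# Bracket from the back of a tip-out bin

## Task

One of the two tip-out bins in the rack holds the aluminium angle bracket in its rear pocket. Tip that bin fully forward, take the bracket out and set it down gently, standing on its base plate, in the black tray; then push the bin fully back home. Leave the other bin shut and do not disturb the crimping pliers, the carton or the iron stand.

Things in the scene. Friction and masses are not known exactly. Their poses are not given: they have to be found in the camera images.
- rack: Fixed grey rack, 352 mm wide, with two tip-out bins side by side. Origin on the bench below the bins' pivot line, midway between them; x front (robot side) to back, y left. Pivot line along y, 40 mm above the origin; bin centres at y = +85.5 and -85.5 mm. Clear hood at x 63 to 175 mm, 212 to 218 mm above the bench, on cheeks at y -171, 0, 171 mm; before x = 70 mm these are only 60 mm high.
- bin_l (a joint): Forward tilt of the left (+y) bin, rad: 0 shut, 0.7 fully forward at its stop. Tilting moves the front rim towards the robot and down and raises the back. Friction hinge (0.55 N m) that stays where left: about 12 N at the rim to open, 5 to 8 N to close; a push of over about 4 N down on the rear pocket drives it shut.
- bin_r (a joint): The same for the right (-y) bin.
- bin_l_rim (a point): Middle of the top of the left bin's front rim, moving with the bin; x to the bin's back, y left, z up out of the bin. It is at (-30, 0, 84) mm in the bin's frame, whose origin is on the pivot line, under the floor. The rim is a bar 12 mm thick (x -36 to -24), 120 mm wide, 18 mm high, on a 5 mm front wall; behind it 85 mm are free to the divider.
- bin_r_rim (a point): The same point of the right bin. Both bins are grey plastic, 180 mm deep (x -30 to 150 from the pivot line), 156 mm wide; floor 5 mm thick, its underside at pivot height; walls above that underside: sides 60 mm (47 mm behind x = 100), back 47 mm.
- bin_l_back (a point): Centre of the floor of the left bin's rear pocket, at (105, 0, 5) mm in the bin's frame, same axes. Pocket 80 mm deep (x 65 to 145), 148 mm wide, behind a divider 25 mm high. As the bin tilts, what lies in it may slide forward against the divider. In front of the divider lies a loose connector shell, 24 mm thick, 80 mm long.
- bin_r_back (a point): The same point of the right bin.
- bracket: Plain aluminium angle bracket (L section), 150 g or so. Origin under the centre of its base plate. Base plate 65 (x) x 60 (y) x 7 mm; an upright web, 8 mm thick and 65 mm long, stands along x at y = -22 to -30 mm and reaches 67 mm above the underside; z up from the base. It starts in the rear pocket of either bin, its x nearly along the rack's x.
- heatsink: Plain aluminium finned heat sink, 65 x 60 x 38 mm, in the rear pocket of the other bin; origin under its centre. It stays there.
- tray: Fixed black open tray on the bench, 150 (x) x 130 (y) x 30 mm outside, walls and floor 4 mm; origin under its centre, on the bench.
- crimper: Loose crimping pliers lying on the bench, about 185 x 65 x 20 mm, black with orange handle ends; origin under the middle. Bystander.
- carton: Loose white and green carton, 75 x 75 x 85 mm, origin under its centre. Bystander.
- iron_stand: Fixed soldering-iron stand, black base 150 x 75 x 22 mm with a steel spring holder up to 140 mm high; origin under the base's centre. Bystander.
There are look-alikes about, which are no part of the job. What is shaped like the bracket but pink or red is not meant.

How it is judged:
On the way, in this order (a step that is already met when the one before it is completed fails the run):
1. the bin that holds the bracket is tipped forward (0.6 rad or more) with the bracket still in its rear pocket (((value of joint bin_l above 0.6 rad and distance between bracket and bin_l_back below 0.065 m) or (value of joint bin_r above 0.6 rad and distance between bracket and bin_r_back below 0.065 m))), for 0.2 s.
2. the bracket stands on its base plate in the tray, let go (x of bracket in the frame of tray between -0.045 and 0.045 m and y of bracket in the frame of tray between -0.04 and 0.04 m and height (world z) of bracket below 0.01 m and angle between bracket's own z axis and vertical below 0.1 rad and linear speed of bracket below 0.03 m/s and contact force between the fingers and bracket below 0.1 N), for 0.2 s.
At the end, for the whole second after the job is handed in: The bracket stands at rest on its base plate (within 0.1 rad of upright) on the tray's floor, its centre within 45 mm along x and 40 mm along y of the tray's centre; both bins are shut (under 0.05 rad); the heat sink is still in the rear pocket of its bin (x of bracket in the frame of tray between -0.045 and 0.045 m and y of bracket in the frame of tray between -0.04 and 0.04 m and height (world z) of bracket below 0.01 m and angle between bracket's own z axis and vertical below 0.1 rad and linear speed of bracket below 0.03 m/s and value of joint each of bin_l, bin_r below 0.05 rad and (distance between heatsink and bin_l_back below 0.065 m or distance between heatsink and bin_r_back below 0.065 m)); the robot touches nothing.
It fails at once if the bin with the heat sink is tipped (over 0.15 rad) ((value of joint bin_l above 0.15 rad and distance between heatsink and bin_l_back below 0.065 m) or (value of joint bin_r above 0.15 rad and distance between heatsink and bin_r_back below 0.065 m)).
It fails at once if the bracket is dropped into the tray (faster than 0.7 m/s over it) (horizontal distance between bracket and tray below 0.08 m and height (world z) of bracket below 0.1 m and linear speed of bracket above 0.7 m/s).
It fails at once if the pliers are disturbed (moved over 30 mm) (distance of crimper from where it was at the start of the episode above 0.03 m).
It fails at once if the carton is disturbed (moved over 30 mm) (distance of carton from where it was at the start of the episode above 0.03 m).
It fails at once if the iron stand is struck (over 5 N) (contact force between any of the arm, the fingers and iron_stand above 5 N).
It also fails if it takes over 72 s, if anything falls off the work surface, if the arm or the gripper's body presses on something with over 40 N, if the wrist force passes 120 N, or if a joint passes its speed limit or range.

## Robot

A 6-joint arm with a two-finger parallel gripper is mounted at the origin on the work surface. World frame = base frame: x ahead of the robot, y to its left, z up, the work surface at z = 0. Lengths are in m, angles in rad, forces in N, time in s.
With the tool pointing down it reaches from about 0.375 to 0.9 m from the base axis. Payload 3.1 kg.
Tool frame: the origin (TCP) lies on the front face of the gripper's body, between the roots of the fingers; the fingertips stand 73 mm ahead of it and the grasp point (between the pads) lies 54 mm ahead of it (manip.tips_ahead is the distance from the TCP to the fingertips, in m); z points along the fingers, y is the line along which they close (so a half turn about z gives the same grasp; the last joint's range is limited). The gripper opens to 85 mm and grips with 20 to 120 N. Pads are 22 mm wide; open, the fingers measure 114 mm over their backs; the gripper's body (76 mm by 85 mm) begins 54 mm behind the grasp point. The pads swing forward as they close: fully open they stand 13 mm farther back than shut.
Start: joints at [-1.292, 0.527, 1.433, -0, 1.181, -0.178], TCP at [0.276, -0.561, 0.304] pointing down, gripper open.
Joint ranges: [-3.08, 3.08], [-0.75, 2.2], [0.22, 2.44], [-1.43, 4.57], [0, 2.65], [-2.85, 2.85]. Speed limits (rad/s): [2.79, 2.79, 3.14, 3.14, 3.14, 3.14].

## Interface

Orientations are given as a unit quaternion [x, y, z, w].
In Python, from station import sense, eyes, workorder, manip gives the robot as it stands.
- The arm moves only by the shell command python3 -m inch 'ROWS' [OPENING] [FORCE]. ROWS is JSON, a list of rows, each an object of numbers: "dx", "dy", "dz": the shift along the tool's x, y, z in cm; "wx", "wy", "wz": the turn, a rotation vector about the tool's x, y, z in degrees. In form: [{"dx": .., "dy": .., "dz": .., "wx": .., "wy": .., "wz": ..}, ...]. A call has 1 to 10 rows; each row shifts and turns the commanded pose from where the row before left it, along the tool's axes as they then stand; what a row does not reach is not made up. A row lasts 1/8 s, in which the tool goes at most 62.5 mm and 10.7 degrees, less where a joint would pass 70% of its speed; a pose out of reach is approached as far as the arm can. A call with a gripper value outside its range is refused whole. OPENING is the opening, from 0 (shut) to 1 (fully open), set as the call begins (- or left out, the last holds). The fingers move at their own pace and stop on an object; FORCE is the grip in N (left out, the last holds). Time passes only in rows, so rows that do not move let the fingers close. It gives the time, the measured TCP pose, the force, the opening and the grip force at its end, in the units of the state.
- sense(): the state, without advancing time (a new reading comes with each control period).
- eyes.snapshot(name): name is "side" or "top"; returns the picture (400x640x3 uint8, red, green, blue); there is no depth.
- eyes.camera_params(name): a dict with "fx", "fy", "cx", "cy" (pixels), "rvec" (rotation vector, rad) and "tvec" (3), from world to camera coordinates, as OpenCV has them. Camera axes: x right, y down, z forward; pixel columns grow to the right and rows downward; lengths in m; the calibration is good to about 2 mm. A picture is of the moment at which its call begins. camera_params takes no time and is no camera call.
- workorder.sign_off(): hands the job in; it is judged then, once.
The state is a dict: "t": time; "q": joint angles; "qd": joint speeds; "tau": joint torques, N m; "tcp_pos": TCP position; "tool_rot": TCP orientation; "force": force on the tool from outside, world axes, zero at the start; "ft_torque": the same for the moment, N m; "finger_gap": opening from 0.0 (shut) to 1.0 (fully open); "gripper_force": force on a finger pad.
Only numpy, scipy, OpenCV 4.12 (cv2) and the standard library are available. Lean on these libraries where they do the work, as an engineer would, in place of code of your own. Each camera call takes 0.05 s, during which the arm holds its last target. There are 200 camera calls.

## Working session

There is one attempt and no reset: what is moved stays moved. The work goes in short steps, Python scripts to look and compute and a shell command to move; the robot and the scene stay as the last step left them, time stands still between calls to the robot, and variables do not carry over. Pictures are saved under pics/ and viewed, at most 10 in all, crops included, and the job is handed in when it is done.

```bash
ls; mkdir -p pics
python3 - <<'E'
from station import sense, eyes, manip
import cv2
s=sense(); print(s['t'],s['tcp_pos'],s['tool_rot'],s['finger_gap'],manip.tips_ahead)
for n in('side','top'):
    im=eyes.snapshot(n); cv2.imwrite(f'pics/{n}0.png',im[:,:,::-1]); print(n,eyes.camera_params(n))
E
```

```text
pics
0.0 [ 0.27611858 -0.56007934  0.30290671] [ 9.73916538e-01  2.26903860e-01 -6.35201310e-05 -1.10070410e-03] 1.000584689638703 0.0726
side {'fx': 411.0536321645022, 'fy': 411.0536321645022, 'cx': 317.8046168697669, 'cy': 202.61199974381748, 'rvec': array([ 2.62736034, -0.85369778,  0.1835866 ]), 'tvec': array([-0.45392022,  0.35894417,  1.16899868])}
top {'fx': 511.33856049319616, 'fy': 511.33856049319616, 'cx': 321.4844848315695, 'cy': 202.69071272217727, 'rvec': array([ 2.21268845, -2.17411932,  0.06778421]), 'tvec': array([-0.01936196,  0.57168802,  1.63112937])}
```

View pics/top0.png

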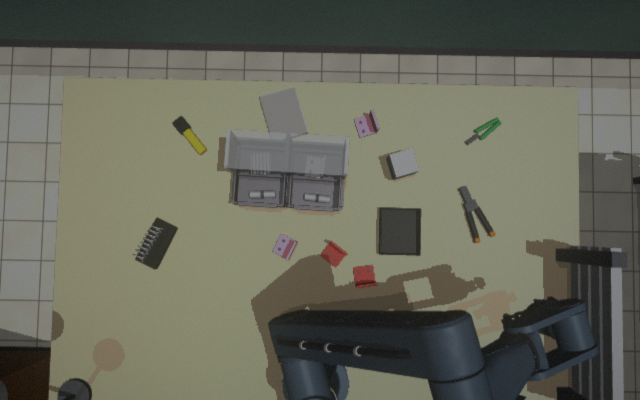

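View pics/side0.png

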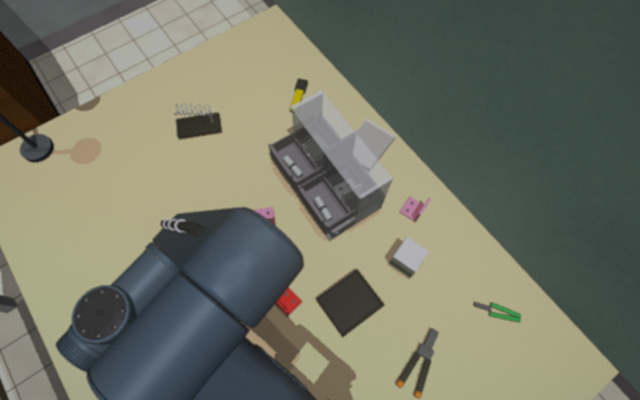

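The top view shows the rack at about (228–348, 130–212), the tray at (400, 231), the carton at (402, 163), the pliers at (475, 213) and the stand at (155, 243). The left bin seems to hold fins at (260, 163), so the bracket is probably in the right bin. I'll enlarge both views to check.

```bash
cat > h.py <<'E'
import numpy as np, cv2
from station import sense, eyes, manip
from scipy.spatial.transform import Rotation as R
def ray(cam,u,v):
    p=eyes.camera_params(cam); M=R.from_rotvec(p['rvec']).as_matrix()
    return -M.T@p['tvec'], M.T@np.array([(u-p['cx'])/p['fx'],(v-p['cy'])/p['fy'],1])
def onz(cam,u,v,z):
    o,d=ray(cam,u,v); return o+d*(z-o[2])/d[2]
def proj(cam,P):
    p=eyes.camera_params(cam)
    K=np.array([[p['fx'],0,p['cx']],[0,p['fy'],p['cy']],[0,0,1]])
    return cv2.projectPoints(np.float64(P).reshape(-1,3),p['rvec'],p['tvec'],K,None)[0].reshape(-1,2)
E
python3 - <<'E'
import cv2,numpy as np
from h import *
t=cv2.imread('pics/top0.png');s=cv2.imread('pics/side0.png')
a=cv2.resize(t[120:220,220:355],None,fx=5.9,fy=5.9,interpolation=cv2.INTER_CUBIC)
cv2.imwrite('pics/ct.png',a)
b=cv2.resize(s[85:245,260:400],None,fx=3.7,fy=3.7,interpolation=cv2.INTER_CUBIC);cv2.imwrite('pics/cs.png',b)
# tray
g=cv2.cvtColor(t,cv2.COLOR_BGR2HSV)[:,:,2]
m=np.zeros_like(g);m[195:265,370:430]=(g[195:265,370:430]<75)
c=max(cv2.findContours(m,0,1)[0],key=cv2.contourArea);r=cv2.minAreaRect(c);print(r)
for q in cv2.boxPoints(r): print(onz('top',*q,.03).round(4))
E
```

```text
((399.5, 231.0), (46.0, 41.0), 90.0)
[ 0.5574 -0.1934  0.03  ]
[ 0.5597 -0.3245  0.03  ]
[ 0.4133 -0.3254  0.03  ]
[ 0.411 -0.195  0.03 ]
```

View pics/ct.png

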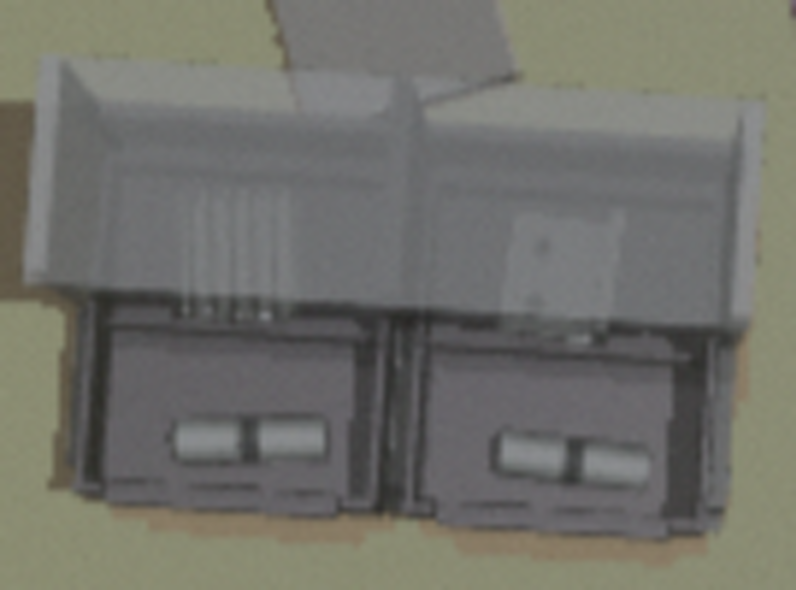

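View pics/cs.png

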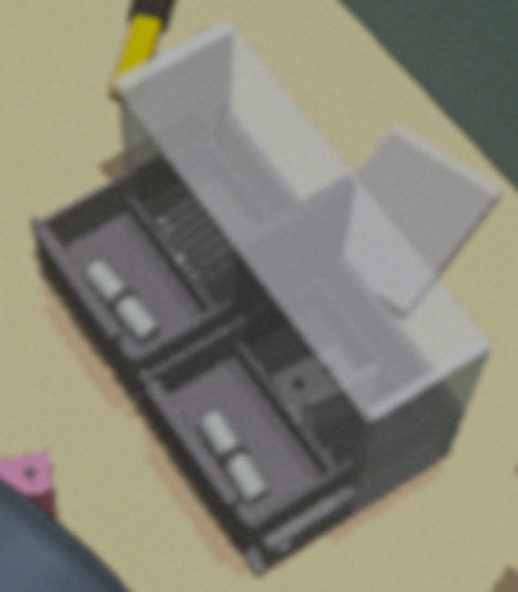

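The right bin holds the bracket: a flat plate with a hole at crop (545, 245), with its web on the right (-y) side. The left bin holds the finned heat sink. Next I'll compute the rack pose from the hood corners and check it against the rim.

```bash
cat >> h.py <<'E'
def T(p,yaw):
    M=np.eye(4);M[:3,:3]=R.from_euler('z',yaw).as_matrix();M[:3,3]=p;return M
E
python3 - <<'E'
from h import *
import itertools
ct=lambda x,y:(220+x/5.9,120+y/5.9)
cs=lambda x,y:(260+x/3.7,85+y/3.7)
pts=[('top',*ct(25,278),63,176,218),('top',*ct(745,325),63,-176,218),('top',*ct(40,60),175,176,218),('top',*ct(763,100),175,-176,218),
('side',*cs(118,82),63,176,218),('side',*cs(372,413),63,-176,218),('side',*cs(232,25),175,176,218),('side',*cs(488,350),175,-176,218)]
for cam in('top','side'):
  W=[];L=[]
  for c,u,v,x,y,z in pts:
    if c==cam: w=onz(c,u,v,z/1000);W.append(w[:2]);L.append((x/1000,y/1000))
  W=np.array(W);L=np.array(L);print(cam,W.round(4).tolist())
  A=(L-L.mean(0));B=W-W.mean(0);yaw=np.arctan2((A[:,0]*B[:,1]-A[:,1]*B[:,0]).sum(),(A*B).sum())
  Rm=R.from_euler('z',yaw).as_matrix()[:2,:2];o=W.mean(0)-Rm@L.mean(0);print('yaw',yaw,'o',o,'res',(W-(L@Rm.T+o)).round(4).tolist())
  M=T([*o,0],yaw)
  for n,l in dict(rimL=(-36,-85.5+60,124),rimR=(-36,-85.5-60,124),rimLl=(-36,85.5+60,124),rimLr=(-36,85.5-60,124)).items():
    w=(M@np.r_[np.array(l)/1000,1])[:3]
    pt=proj('top',w)[0];ps=proj('side',w)[0]
    print(n,w.round(4),((pt-[220,120])*5.9).round(),((ps-[260,85])*3.7).round())
E
```

```text
top [[0.6564, 0.269], [0.6399, -0.0777], [0.7624, 0.2647], [0.7493, -0.0848]]
yaw -0.04344543697008899 o [0.58309352 0.09798709] res [[0.0027, -0.0021], [0.0015, 0.0029], [-0.0032, -0.0015], [-0.001, 0.0007]]
rimL [0.546  0.0741 0.124 ] [435. 523.] [144. 385.]
rimR [ 0.5408 -0.0458  0.124 ] [670. 538.] [228. 504.]
rimLl [0.5534 0.2449 0.124 ] [101. 503.] [ 33. 228.]
rimLr [0.5482 0.125  0.124 ] [335. 517.] [110. 337.]
side [[0.6587, 0.2648], [0.6442, -0.0769], [0.7646, 0.2565], [0.7445, -0.0873]]
yaw -0.053932932518395774 o [0.5841386  0.09568565] res [[0.0021, -0.0032], [0.0066, 0.0065], [-0.0038, -0.0055], [-0.0049, 0.0021]]
rimL [0.5468 0.0722 0.124 ] [439. 522.] [146. 386.]
rimR [ 0.5403 -0.0477  0.124 ] [674. 539.] [229. 506.]
rimLl [0.556  0.2429 0.124 ] [105. 498.] [ 37. 228.]
rimLr [0.5496 0.1231 0.124 ] [339. 515.] [113. 338.]
```

The hood and rim fits agree to about 2 mm. The rack origin is about (0.5835, 0.097) with yaw -0.047, and the tray centre is about (0.486, -0.26). First I'll close the fingers, square the tool to the rack, and go above the space behind the right bin's rim.

```bash
cat >> h.py <<'E'
RK=T([.5835,.097,0],-.047)
def st():
    s=sense(); P=np.eye(4);P[:3,:3]=R.from_quat(s['tool_rot']).as_matrix();P[:3,3]=s['tcp_pos']
    L=np.linalg.inv(RK)@P
    print('t %.2f'%s['t'],'tcp',np.round(s['tcp_pos'],4),'rackmm',(L[:3,3]*1e3).round(1),'tipmm',((L[:3,3]+.0726*L[:3,2])*1e3).round(1),'toolx',L[:3,0].round(3),'toolz',L[:3,2].round(3),'F',np.round(s['force'],1),'gap %.2f'%s['finger_gap'],'gf %.1f'%s['gripper_force'],'q',np.round(s['q'],2))
    return L
if __name__=='__main__': st()
E
python3 -m inch '[{"wz":9.6},{"wz":9.6},{"wz":9.6},{"dx":2.34,"dy":-4.88},{"dx":2.34,"dy":-4.88},{"dx":2.34,"dy":-4.88},{"dx":2.34,"dy":-4.88},{"dx":2.34,"dy":-4.88},{"dx":2.34,"dy":-4.88},{"dx":2.34,"dy":-4.88}]' 0
python3 -m inch '[{"dx":2.34,"dy":-4.88},{"dx":2.34,"dy":-4.88},{"dx":2.34,"dy":-4.88},{"dx":2.34,"dy":-4.88},{"dx":2.34,"dy":-4.88},{}]'; python3 h.py
```

```text
t 0.10 tcp [ 0.2761 -0.5601  0.303 ] rackmm [-276.2 -670.9  303. ] tipmm [-276.2 -670.7  230.4] toolx [0.875 0.484 0.   ] toolz [-0.001  0.002 -1.   ] F [-1.1 -0.5  0.2] gap 1.00 gf 0.0 q [-1.29  0.53  1.43 -0.    1.18 -0.18]invalid input at $[0]: expected keys dx, dy, dz, wx, wy, wz
invalid input at $[0]: expected keys dx, dy, dz, wx, wy, wz
```

```bash
python3 -m inch '[{"dx":0,"dy":0,"dz":0,"wx":0,"wy":0,"wz":9.6},{"dx":0,"dy":0,"dz":0,"wx":0,"wy":0,"wz":9.6},{"dx":0,"dy":0,"dz":0,"wx":0,"wy":0,"wz":9.6},{"dx":2.34,"dy":-4.88,"dz":0,"wx":0,"wy":0,"wz":0},{"dx":2.34,"dy":-4.88,"dz":0,"wx":0,"wy":0,"wz":0},{"dx":2.34,"dy":-4.88,"dz":0,"wx":0,"wy":0,"wz":0},{"dx":2.34,"dy":-4.88,"dz":0,"wx":0,"wy":0,"wz":0},{"dx":2.34,"dy":-4.88,"dz":0,"wx":0,"wy":0,"wz":0},{"dx":2.34,"dy":-4.88,"dz":0,"wx":0,"wy":0,"wz":0}]' 0
python3 -m inch '[{"dx":2.34,"dy":-4.88,"dz":0,"wx":0,"wy":0,"wz":0},{"dx":2.34,"dy":-4.88,"dz":0,"wx":0,"wy":0,"wz":0},{"dx":2.34,"dy":-4.88,"dz":0,"wx":0,"wy":0,"wz":0},{"dx":2.34,"dy":-4.88,"dz":0,"wx":0,"wy":0,"wz":0},{"dx":2.34,"dy":-4.88,"dz":0,"wx":0,"wy":0,"wz":0},{"dx":0,"dy":0,"dz":0,"wx":0,"wy":0,"wz":0}]'; python3 h.py
```

```text
t: 1.23
tcp_pos: [0.4301, -0.2727, 0.3037]
tool_rot: [1.0, -0.023, -0.0, -0.0]
force: [-0.2, 0.5, -0.4]
finger_gap: -0.003
gripper_force: 0.0
t: 1.98
tcp_pos: [0.5584, -0.0325, 0.3035]
tool_rot: [1.0, -0.02, 0.0, -0.0]
force: [-0.6, -0.9, -0.1]
finger_gap: -0.002
gripper_force: 0.0
t 1.98 tcp [ 0.5584 -0.0325  0.3035] rackmm [ -19.  -130.6  303.5] tipmm [ -19.  -130.5  230.9] toolx [1.    0.008 0.   ] toolz [ 0.     0.001 -1.   ] F [-0.6 -0.9 -0.1] gap -0.00 gf 0.0 q [-0.26  0.44  1.6   0.    1.1   1.35]
```

```bash
python3 -m inch '[{"dx":1.1,"dy":-2.25,"dz":0,"wx":0,"wy":0,"wz":0},{"dx":1.1,"dy":-2.25,"dz":0,"wx":0,"wy":0,"wz":0},{"dx":0,"dy":0,"dz":4,"wx":0,"wy":0,"wz":0},{"dx":0,"dy":0,"dz":4,"wx":0,"wy":0,"wz":0},{"dx":0,"dy":0,"dz":2.5,"wx":0,"wy":0,"wz":0},{"dx":0,"dy":0,"dz":2.3,"wx":0,"wy":0,"wz":0},{"dx":-0.5,"dy":0,"dz":0,"wx":0,"wy":0,"wz":0},{"dx":-0.5,"dy":0,"dz":0,"wx":0,"wy":0,"wz":0},{"dx":0,"dy":0,"dz":0,"wx":0,"wy":0,"wz":0}]'; python3 h.py
```

```text
t: 3.1
tcp_pos: [0.5713, 0.0083, 0.177]
tool_rot: [1.0, -0.023, 0.001, 0.0]
force: [0.3, -0.2, -0.3]
finger_gap: -0.003
gripper_force: 0.0
t 3.10 tcp [0.5713 0.0083 0.177 ] rackmm [ -8.  -89.2 177. ] tipmm [ -7.9 -89.2 104.4] toolx [1.    0.002 0.001] toolz [ 0.001 -0.    -1.   ] F [ 0.3 -0.2 -0.3] gap -0.00 gf 0.0 q [-0.18  0.63  1.68 -0.    0.83  1.43]
```

```bash
python3 -m inch '[{"dx":-0.5,"dy":0,"dz":0,"wx":0,"wy":0,"wz":0},{"dx":-1.2,"dy":0,"dz":0.17,"wx":0,"wy":5,"wz":0},{"dx":-1.2,"dy":0,"dz":0.17,"wx":0,"wy":5,"wz":0},{"dx":-1.2,"dy":0,"dz":0.17,"wx":0,"wy":5,"wz":0},{"dx":0,"dy":0,"dz":0,"wx":0,"wy":0,"wz":0}]'; python3 h.py
```

```text
t: 3.72
tcp_pos: [0.5343, 0.0096, 0.17]
tool_rot: [0.99, -0.023, 0.136, 0.004]
force: [4.9, 0.2, 2.2]
finger_gap: -0.003
gripper_force: 2.5
t 3.73 tcp [0.5343 0.0096 0.17  ] rackmm [-45.1 -89.7 170. ] tipmm [-25.4 -89.8 100.1] toolx [0.963 0.002 0.27 ] toolz [ 0.27  -0.002 -0.963] F [4.9 0.2 2.2] gap -0.00 gf 2.5 q [-0.21  0.57  1.93  0.12  0.37  1.3 ]
```

```bash
python3 -m inch '[{"dx":-1.2,"dy":0,"dz":0.17,"wx":0,"wy":5,"wz":0},{"dx":-1.2,"dy":0,"dz":0.17,"wx":0,"wy":5,"wz":0},{"dx":-1.2,"dy":0,"dz":0.17,"wx":0,"wy":5,"wz":0},{"dx":-1.2,"dy":0,"dz":0.17,"wx":0,"wy":5,"wz":0},{"dx":0,"dy":0,"dz":0,"wx":0,"wy":0,"wz":0}]'; python3 h.py
```

```text
t: 4.35
tcp_pos: [0.521, 0.0233, 0.1616]
tool_rot: [0.976, -0.015, 0.218, -0.025]
force: [7.1, -5.7, 3.3]
finger_gap: 0.003
gripper_force: 3.8
t 4.35 tcp [0.521  0.0233 0.1616] rackmm [-59.  -76.6 161.6] tipmm [-28.3 -72.   95.9] toolx [0.906 0.002 0.424] toolz [ 0.423  0.063 -0.904] F [ 7.1 -5.7  3.3] gap 0.00 gf 3.8 q [-0.23  0.59  2.06  1.1   0.16  0.3 ]
```

The wrist is near its singularity (j5 ≈ 0) when leaning this far. I'll take the lean back out while finishing the pull, since rotating back swings the tip forward.

```bash
python3 -m inch '[{"dx":0,"dy":0,"dz":0.2,"wx":0,"wy":-5,"wz":0},{"dx":0,"dy":0,"dz":0.2,"wx":0,"wy":-5,"wz":0},{"dx":0,"dy":0,"dz":0.2,"wx":0,"wy":-5,"wz":0},{"dx":0,"dy":0,"dz":0.2,"wx":0,"wy":-5,"wz":0},{"dx":0,"dy":0,"dz":0,"wx":0,"wy":0,"wz":0}]'; python3 h.py
```

```text
t: 4.97
tcp_pos: [0.5306, 0.0284, 0.1572]
tool_rot: [0.995, -0.005, 0.09, -0.036]
force: [13.2, -3.0, 2.6]
finger_gap: 0.0
gripper_force: 6.7
t 4.97 tcp [0.5306 0.0284 0.1572] rackmm [-49.6 -71.1 157.2] tipmm [-36.8 -65.3  85.9] toolx [0.983 0.029 0.179] toolz [ 0.176  0.08  -0.981] F [13.2 -3.   2.6] gap 0.00 gf 6.7 q [-0.2   0.6   1.89  0.23  0.49  1.19]
```

```bash
python3 -m inch '[{"dx":-0.6,"dy":0,"dz":0.2,"wx":-2,"wy":-2,"wz":0},{"dx":-0.6,"dy":0,"dz":0.2,"wx":-2,"wy":-2,"wz":0},{"dx":-0.5,"dy":0,"dz":0.2,"wx":0,"wy":-1,"wz":0},{"dx":0,"dy":0,"dz":0,"wx":0,"wy":0,"wz":0}]'; python3 h.py
python3 - <<'E'
from h import *
t=eyes.snapshot('side')[:,:,::-1]; u=eyes.snapshot('top')[:,:,::-1]
b=cv2.resize(t[85:245,260:420],None,fx=2.5,fy=2.5); a=cv2.resize(u[120:220,220:380],None,fx=2.5,fy=2.5)
cv2.imwrite('pics/p1.png',np.hstack([b,np.vstack([a,np.zeros((b.shape[0]-a.shape[0],a.shape[1],3),np.uint8)])]))
E
```

```text
t: 5.48
tcp_pos: [0.5251, 0.0298, 0.1503]
tool_rot: [0.998, -0.008, 0.06, -0.003]
force: [33.4, 7.4, -13.0]
finger_gap: 0.003
gripper_force: 15.2
t 5.47 tcp [0.5251 0.0298 0.1503] rackmm [-55.2 -69.8 150.3] tipmm [-46.5 -69.1  78.2] toolx [0.992 0.03  0.12 ] toolz [ 0.12   0.01  -0.993] F [ 33.4   7.4 -13. ] gap 0.00 gf 15.2 q [-0.17  0.62  1.87  0.05  0.53  1.38]
```

View pics/p1.png

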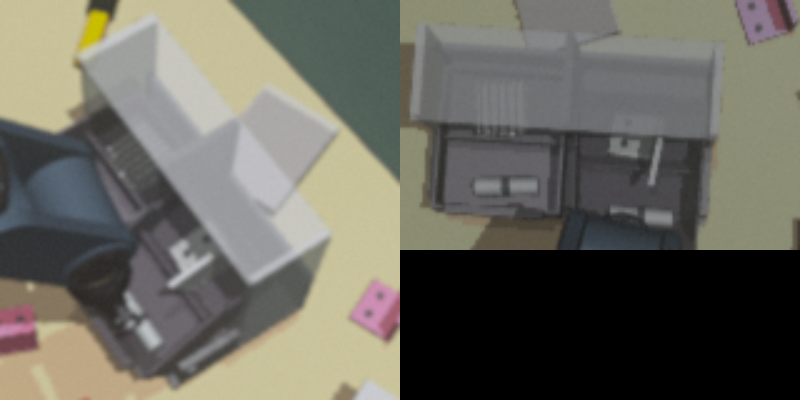

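The right bin looks fully forward: the force rose to 33 N, which suggests the stop. The bracket is still in the pocket, with its web visible at (655, 160) in the top panel. I'll back off, rise, and take clean measurements.

```bash
python3 -m inch '[{"dx":1.2,"dy":0,"dz":0,"wx":0,"wy":0,"wz":0},{"dx":0.5,"dy":0,"dz":-4,"wx":0,"wy":-3,"wz":0},{"dx":-1,"dy":0,"dz":-5,"wx":0,"wy":-4,"wz":0},{"dx":-3,"dy":0,"dz":-5,"wx":0,"wy":0,"wz":0},{"dx":-3,"dy":3,"dz":-3,"wx":0,"wy":0,"wz":0},{"dx":-2,"dy":4,"dz":0,"wx":0,"wy":0,"wz":0},{"dx":0,"dy":5,"dz":0,"wx":0,"wy":0,"wz":0},{"dx":0,"dy":0,"dz":0,"wx":0,"wy":0,"wz":0}]' >/dev/null; python3 h.py
python3 - <<'E'
from h import *
t=eyes.snapshot('side')[:,:,::-1]; u=eyes.snapshot('top')[:,:,::-1]
cv2.imwrite('pics/s2.png',t);cv2.imwrite('pics/t2.png',u)
b=cv2.resize(t[145:245,300:390],None,fx=4.4,fy=4.4,interpolation=2); a=cv2.resize(u[140:220,275:355],None,fx=5,fy=5,interpolation=2)
o=np.zeros((440,800,3),np.uint8);o[:b.shape[0],:396]=b;o[:400,400:800]=a
cv2.imwrite('pics/p2.png',o)
th=.7
def B(x,y,z): 
    return (RK@np.array([x*np.cos(th)-z*np.sin(th),-85.5+y,40+x*np.sin(th)+z*np.cos(th),1000])/1000)[:3]
for n,p in dict(rimL=B(-36,60,84),rimR=B(-36,-60,84),webFtop=B(65,-26,72),webRtop=B(130,-26,72),sideR=B(100,-78,60)).items():
    s=(proj('side',p)[0]-[300,145])*4.4; q=(proj('top',p)[0]-[275,140])*5+[400,0]; print(n,p.round(3),s.round(),q.round())
E
```

```text
t 6.58 tcp [ 0.4306 -0.0919  0.3198] rackmm [-143.8 -195.9  319.8] tipmm [-147.7 -195.3  247.4] toolx [ 0.998  0.031 -0.053] toolz [-0.054  0.008 -0.999] F [0.5 0.7 0.4] gap 0.00 gf 0.0 q [-0.46  0.27  1.83 -0.02  1.09  1.14]
rimL [0.501 0.075 0.081] [-58. 254.] [494. 420.]
rimR [ 0.495 -0.045  0.081] [ 38. 394.] [688. 433.]
webFtop [ 0.582 -0.015  0.137] [118. 257.] [642. 286.]
webRtop [ 0.631 -0.017  0.179] [185. 192.] [648. 196.]
sideR [ 0.614 -0.068  0.15 ] [209. 285.] [734. 232.]
```

View pics/p2.png

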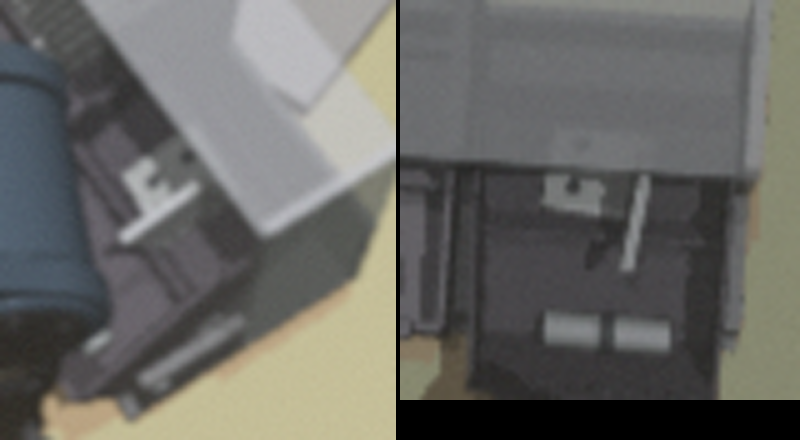

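```bash
cat >> h.py <<'E'
def tri(pt,ps):
    o1,d1=ray('top',*pt);o2,d2=ray('side',*ps)
    A=np.c_[d1,-d2];k=np.linalg.lstsq(A,o2-o1,rcond=None)[0]
    p=o1+k[0]*d1;q=o2+k[1]*d2
    return (p+q)/2,np.linalg.norm(p-q)
E
python3 - <<'E'
from h import *
W=[]
for pt,ps in [((628,270),(122,238)),((643,175),(198,187))]:
    p,e=tri((275+(pt[0]-400)/5,140+pt[1]/5),(300+ps[0]/4.4,145+ps[1]/4.4))
    l=np.linalg.inv(RK)@np.r_[p,1];print(p.round(4),'rack',(l[:3]*1e3).round(1),'err',e);W.append(l[:3])
d=W[1]-W[0];print(np.linalg.norm(d),'pitch',np.arctan2(d[2],d[0]),'yaw',np.arctan2(d[1],np.hypot(d[0],d[2])))
# kinematics fit
from scipy.optimize import least_squares
D=[(.527,1.433,1.181,.276,-.560,.303),(.44,1.6,1.1,.5584,-.0325,.3035),(.63,1.68,.83,.5713,.0083,.177),(.57,1.93,.37,.5343,.0096,.170),(.62,1.87,.53,.5251,.0298,.1503),(.27,1.83,1.09,.4306,-.0919,.3198)]
def f(v,x):
    a1,h,a2,b,a3,L=v;q2,q3,q5=x[:3];s=q2+q3;t=s+q5
    return np.array([a1+a2*np.sin(q2)+b*np.cos(s)+a3*np.sin(s)+L*np.sin(t),h+a2*np.cos(q2)-b*np.sin(s)+a3*np.cos(s)+L*np.cos(t)])
r=least_squares(lambda v:np.concatenate([f(v,x)-[np.hypot(x[3],x[4]),x[5]] for x in D]),[0,.2,.4,0,.4,.2],loss='soft_l1',f_scale=.005)
v=r.x;print('kin',v.round(3),'res',np.abs(r.fun).max())
def ik(rr,z,t):
    wr,wz=rr-v[5]*np.sin(t),z-v[5]*np.cos(t)
    q=least_squares(lambda q:f(v,(q[0],q[1],t-q[0]-q[1]))-[rr,z],[.4,1.9]).x
    return q.round(2),(t-q.sum()).round(2)
for deg in(0,10,20,25,30,40):
    for g in [(30,142),]:
        tl=np.radians(deg);x=.5835+g[0]/1e3-.054*np.sin(tl);z=g[1]/1e3+.054*np.cos(tl)
        print(deg,ik(x,z,np.pi-tl))
for deg in(0,-15,-20,-40): # place
    tl=np.radians(deg);print('place',deg,ik(np.hypot(.486,.285)-.054*np.sin(tl),.045+.054*np.cos(tl),np.pi-tl))
E
```

```text
[ 0.5908 -0.006   0.1398] rack [  12.2 -102.5  139.8] err 0.00037994294544585976
[ 0.6452 -0.0137  0.1635] rack [  66.9 -107.7  163.5] err 0.0002272104029578243
0.05985853874564944 pitch 0.4101053061707589 yaw -0.08737155961036627
kin [0.016 0.28  0.576 0.108 0.389 0.226] res 0.001907700276984059
0 (array([0.65, 1.55]), np.float64(0.94))
10 (array([0.6 , 1.68]), np.float64(0.68))
20 (array([0.58, 1.81]), np.float64(0.41))
25 (array([0.57, 1.87]), np.float64(0.26))
30 (array([0.58, 1.93]), np.float64(0.11))
40 (array([0.61, 2.04]), np.float64(-0.21))
place 0 (array([0.76, 1.73]), np.float64(0.66))
place -15 (array([0.83, 1.54]), np.float64(1.04))
place -20 (array([0.86, 1.47]), np.float64(1.16))
place -40 (array([1.01, 1.22]), np.float64(1.6))
```

Both cameras may lose the web's rear end behind the hood edge, so I don't trust that pitch. I'll check the bin angle directly at the rim.

Run:
```python
from h import *
t=cv2.imread('pics/s2.png');u=cv2.imread('pics/t2.png')
b=cv2.resize(t[165:265,290:390],None,fx=4,fy=4,interpolation=2); a=cv2.resize(u[160:240,275:355],None,fx=5,fy=5,interpolation=2)
def B(th,x,y,z): 
    return (RK@np.array([x*np.cos(th)-z*np.sin(th),-85.5+y,40+x*np.sin(th)+z*np.cos(th),1000])/1000)[:3]
for th,c in((.45,(255,0,0)),(.6,(0,255,0)),(.7,(0,0,255))):
    for p in((-36,60,84),(-36,-60,84),(100,-78,60),(65,0,30),(-30,-78,60)):
        p=B(th,*p)
        q=tuple(int(v) for v in (proj('side',p)[0]-[290,165])*4);cv2.circle(b,q,2,c,-1)
        q=tuple(int(v) for v in (proj('top',p)[0]-[275,160])*5);cv2.circle(a,q,2,c,-1)
cv2.imwrite('pics/p3.png',np.hstack([b,a]))
```

```text
(no output)
```

View pics/p3.png

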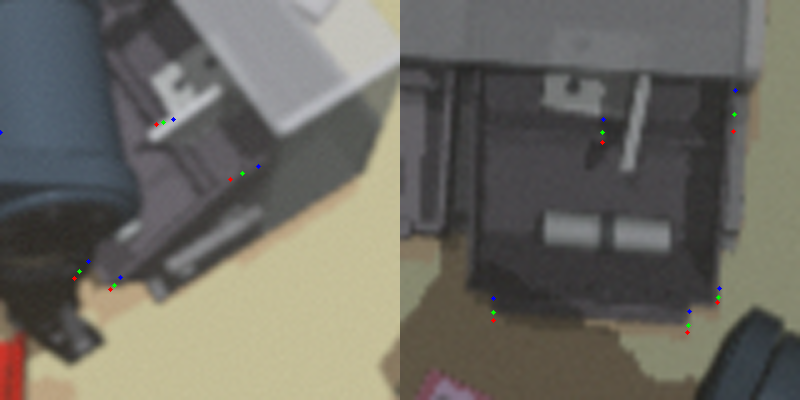

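The rim front edge at (590, 313) and the divider line at (600, 125) both put the tilt at about 0.55 rad, short of the stop. I'll push the rim down from above with vertical closed fingers, which gives a better lever.

```bash
python3 -m inch '[{"dx":2.4,"dy":-3.7,"dz":0,"wx":0,"wy":3,"wz":1},{"dx":2.4,"dy":-3.7,"dz":0,"wx":0,"wy":0,"wz":1},{"dx":2.5,"dy":-3.7,"dz":0,"wx":0,"wy":0,"wz":0},{"dx":0,"dy":0,"dz":5,"wx":0,"wy":0,"wz":0},{"dx":0,"dy":0,"dz":4.5,"wx":0,"wy":0,"wz":0},{"dx":0,"dy":0,"dz":3,"wx":0,"wy":0,"wz":0},{"dx":0,"dy":0,"dz":0,"wx":0,"wy":0,"wz":0}]' >/dev/null; python3 h.py
python3 -m inch '[{"dx":0,"dy":0,"dz":1,"wx":0,"wy":0,"wz":0},{"dx":0,"dy":0,"dz":0.7,"wx":0,"wy":0,"wz":0},{"dx":0,"dy":0,"dz":0,"wx":0,"wy":0,"wz":0}]' >/dev/null; python3 h.py
```

```text
t 7.55 tcp [0.5043 0.0228 0.1917] rackmm [-75.6 -77.9 191.7] tipmm [-76.4 -77.  119.1] toolx [ 1.     0.002 -0.011] toolz [-0.011  0.012 -1.   ] F [ 0.2 -0.   0. ] gap -0.00 gf 0.0 q [-0.18  0.55  1.83  0.02  0.78  1.42]
t 7.92 tcp [0.5061 0.0212 0.1769] rackmm [-73.7 -79.3 176.9] tipmm [-74.  -78.5 104.3] toolx [ 1.     0.    -0.004] toolz [-0.004  0.011 -1.   ] F [-0.5  0.4 -0.3] gap -0.00 gf 0.0 q [-0.18  0.57  1.84  0.02  0.74  1.42]
```

```bash
python3 -m inch '[{"dx":0,"dy":0,"dz":0.6,"wx":0,"wy":0,"wz":0},{"dx":0,"dy":0,"dz":0.6,"wx":0,"wy":0,"wz":0},{"dx":0,"dy":0,"dz":0,"wx":0,"wy":0,"wz":0}]' >/dev/null; python3 h.py
python3 -m inch '[{"dx":0,"dy":0,"dz":0.4,"wx":0,"wy":0,"wz":0},{"dx":0,"dy":0,"dz":0,"wx":0,"wy":0,"wz":0}]' >/dev/null; python3 h.py
```

```text
t 8.30 tcp [0.5048 0.0213 0.1648] rackmm [-75.  -79.4 164.8] tipmm [-75.6 -78.6  92.2] toolx [ 1.     0.    -0.007] toolz [-0.007  0.011 -1.   ] F [-2.6 -0.7  5.1] gap -0.00 gf 2.7 q [-0.18  0.59  1.85  0.02  0.71  1.42]
t 8.55 tcp [0.5027 0.0214 0.161 ] rackmm [-77.1 -79.3 161. ] tipmm [-78.  -78.5  88.4] toolx [ 1.     0.001 -0.012] toolz [-0.012  0.011 -1.   ] F [-6.9 -1.7 11.3] gap -0.00 gf 5.5 q [-0.18  0.6   1.85  0.01  0.7   1.42]
```

```bash
python3 -m inch '[{"dx":0.2,"dy":0,"dz":0.4,"wx":0,"wy":0,"wz":0},{"dx":0,"dy":0,"dz":0,"wx":0,"wy":0,"wz":0}]' >/dev/null; python3 h.py
python3 -m inch '[{"dx":0.2,"dy":0,"dz":0.4,"wx":0,"wy":0,"wz":0},{"dx":0,"dy":0,"dz":0,"wx":0,"wy":0,"wz":0},{"dx":0,"dy":0,"dz":0,"wx":0,"wy":0,"wz":0}]' >/dev/null; python3 h.py
```

```text
t 8.80 tcp [0.503  0.0214 0.16  ] rackmm [-76.9 -79.3 160. ] tipmm [-78.  -78.5  87.4] toolx [ 1.     0.002 -0.015] toolz [-0.015  0.011 -1.   ] F [-15.   -2.7  38.8] gap 0.00 gf 19.6 q [-0.18  0.6   1.85  0.01  0.71  1.42]
t 9.18 tcp [0.5032 0.0215 0.1593] rackmm [-76.7 -79.2 159.3] tipmm [-77.9 -78.5  86.7] toolx [ 1.     0.003 -0.018] toolz [-0.018  0.01  -1.   ] F [-24.8  -2.9  68.5] gap 0.00 gf 34.4 q [-0.18  0.6   1.85  0.01  0.71  1.42]
```

That is a hard stop (87 mm tip height and steeply rising force). I'll lift off and measure again.

```bash
python3 -m inch '[{"dx":0,"dy":0,"dz":-3,"wx":0,"wy":0,"wz":0},{"dx":-2,"dy":0,"dz":-5,"wx":0,"wy":0,"wz":0},{"dx":-3,"dy":2,"dz":-5,"wx":0,"wy":0,"wz":0},{"dx":-3,"dy":4,"dz":-2,"wx":0,"wy":0,"wz":0},{"dx":0,"dy":6,"dz":0,"wx":0,"wy":0,"wz":0},{"dx":0,"dy":0,"dz":0,"wx":0,"wy":0,"wz":0}]' 0.7 >/dev/null; python3 h.py
python3 - <<'E'
from h import *
t=eyes.snapshot('side')[:,:,::-1]; u=eyes.snapshot('top')[:,:,::-1]
b=cv2.resize(t[165:265,290:390],None,fx=4,fy=4,interpolation=2); a=cv2.resize(u[160:240,275:355],None,fx=5,fy=5,interpolation=2)
def B(th,x,y,z): 
    return (RK@np.array([x*np.cos(th)-z*np.sin(th),-85.5+y,40+x*np.sin(th)+z*np.cos(th),1000])/1000)[:3]
for th,c in((.6,(0,255,0)),(.7,(0,0,255))):
    for p in((-36,60,84),(-36,-60,84),(65,0,30)):
        p=B(th,*p)
        q=tuple(int(v) for v in (proj('side',p)[0]-[290,165])*4);cv2.circle(b,q,2,c,-1)
        q=tuple(int(v) for v in (proj('top',p)[0]-[275,160])*5);cv2.circle(a,q,2,c,-1)
cv2.imwrite('pics/p4.png',np.hstack([b,a]))
E
```

```text
t 9.93 tcp [ 0.4254 -0.1003  0.3023] rackmm [-148.6 -204.5  302.3] tipmm [-148.7 -203.9  229.7] toolx [ 1.    -0.006 -0.001] toolz [-0.001  0.009 -1.   ] F [-0.2  1.5  0.1] gap 0.70 gf 0.0 q [-0.49  0.28  1.88  0.01  0.98  1.13]
```

View pics/p4.png

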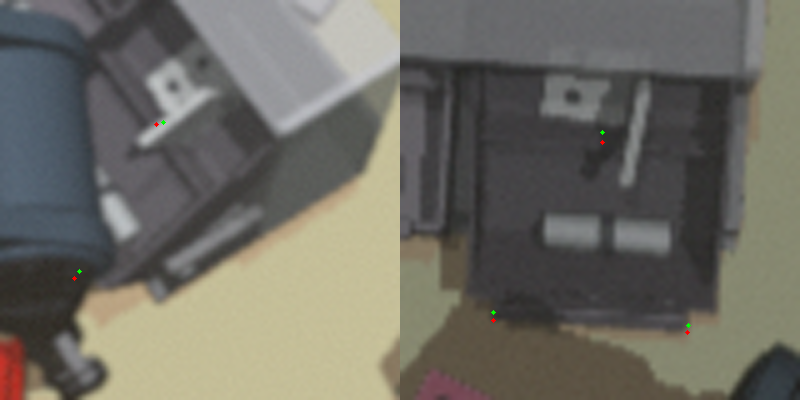

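The rim now matches the 0.7 rad marks. The web's front top end is at (627, 184) in the top panel and (141, 146) in the side panel.

Run:
```python
from h import *
f=None
for pt,ps in [((627,183),(141,146)),((642,82),(213,93))]:
    p,e=tri((275+(pt[0]-400)/5,160+pt[1]/5),(290+ps[0]/4,165+ps[1]/4))
    l=np.linalg.inv(RK)@np.r_[p,1];print(p.round(4),'rack',(l[:3]*1e3).round(1),'err',e)
# where does the top-view line at rear pass, assuming edge rises at 0.7 from front pt
```

```text
[ 0.5833 -0.0053  0.1313] rack [   4.6 -102.2  131.3] err 0.0004423657878051153
[ 0.6406 -0.0128  0.1629] rack [  62.2 -107.   162.9] err 0.0011372285908423801
```

```bash
python3 -m inch '[{"dx":3.3,"dy":-2.5,"dz":0,"wx":0,"wy":0,"wz":1.1},{"dx":3.3,"dy":-2.5,"dz":0,"wx":0,"wy":0,"wz":1.1},{"dx":3.3,"dy":-2.5,"dz":0,"wx":0,"wy":0,"wz":1.1},{"dx":3.2,"dy":-2.6,"dz":0,"wx":0,"wy":0,"wz":0},{"dx":0,"dy":0,"dz":2.7,"wx":1,"wy":7.3,"wz":0},{"dx":0,"dy":0,"dz":2.7,"wx":1,"wy":7.3,"wz":0},{"dx":0,"dy":0,"dz":0,"wx":0.7,"wy":7.3,"wz":0},{"dx":0,"dy":0,"dz":0,"wx":0,"wy":0,"wz":0}]' 0.5 >/dev/null; python3 h.py; python3 -c "
from h import *
L=st();p=np.array([9,-103.7,182.7])/1e3;print('to go cm tool axes',(L[:3,:3].T@(p-L[:3,3])*100).round(2),'tooly',L[:3,1].round(3))"
```

```text
t 11.03 tcp [ 0.564  -0.0027  0.2467] rackmm [ -14.8 -100.5  246.7] tipmm [ 11.7 -97.8 179.1] toolx [ 0.93  -0.066  0.362] toolz [ 0.365  0.037 -0.93 ] F [ 0.1 -0.3 -0.1] gap 0.50 gf 0.0 q [-0.25  0.45  1.86  0.24  0.48  1.24]
t 11.03 tcp [ 0.564  -0.0027  0.2467] rackmm [ -14.8 -100.5  246.7] tipmm [ 11.7 -97.8 179.1] toolx [ 0.93  -0.066  0.362] toolz [ 0.365  0.037 -0.93 ] F [ 0.1 -0.3 -0.1] gap 0.50 gf 0.0 q [-0.25  0.45  1.86  0.24  0.48  1.24]
to go cm tool axes [-0.08  0.58  6.81] tooly [-0.048 -0.997 -0.059]
```

```bash
python3 -m inch '[{"dx":0,"dy":0.8,"dz":0,"wx":0,"wy":0,"wz":0},{"dx":0,"dy":0,"dz":2,"wx":0,"wy":0,"wz":0},{"dx":0,"dy":0,"dz":2,"wx":0,"wy":0,"wz":0},{"dx":0,"dy":0,"dz":1.5,"wx":0,"wy":0,"wz":0},{"dx":0,"dy":0,"dz":1.3,"wx":0,"wy":0,"wz":0},{"dx":0,"dy":0,"dz":0,"wx":0,"wy":0,"wz":0}]' >/dev/null; python3 h.py
python3 -m inch '[{"dx":0,"dy":0,"dz":0,"wx":0,"wy":0,"wz":0},{"dx":0,"dy":0,"dz":0,"wx":0,"wy":0,"wz":0},{"dx":0,"dy":0,"dz":0,"wx":0,"wy":0,"wz":0},{"dx":0,"dy":0,"dz":0,"wx":0,"wy":0,"wz":0},{"dx":0,"dy":0,"dz":0,"wx":0,"wy":0,"wz":0}]' 0 60 >/dev/null; python3 h.py
```

```text
t 11.78 tcp [ 0.5912 -0.0118  0.1839] rackmm [  12.8 -108.3  183.9] tipmm [  39.7 -105.8  116.5] toolx [ 0.928 -0.067  0.367] toolz [ 0.37   0.035 -0.929] F [ 0.1  1.  -0.1] gap 0.50 gf 0.0 q [-0.25  0.59  1.84  0.31  0.36  1.15]
t 12.40 tcp [ 0.5911 -0.0118  0.1854] rackmm [  12.7 -108.3  185.4] tipmm [  39.7 -105.8  118.1] toolx [ 0.927 -0.067  0.369] toolz [ 0.372  0.035 -0.928] F [-1.8  0.9  5.2] gap 0.08 gf 59.2 q [-0.25  0.59  1.84  0.31  0.36  1.15]
```

The fingers closed on the web (7 mm gap, 59 N). I'll lift along the tilted bin's normal.

```bash
python3 -m inch '[{"dx":-0.3,"dy":0,"dz":-0.9,"wx":0,"wy":0,"wz":0},{"dx":-0.6,"dy":0,"dz":-1.9,"wx":0,"wy":0,"wz":0},{"dx":-0.9,"dy":0,"dz":-2.8,"wx":0,"wy":0,"wz":0},{"dx":-0.9,"dy":0,"dz":-2.8,"wx":0,"wy":0,"wz":0},{"dx":-0.9,"dy":0,"dz":-2.8,"wx":0,"wy":0,"wz":0},{"dx":-3,"dy":0,"dz":-3,"wx":0,"wy":-3,"wz":0},{"dx":-3,"dy":0,"dz":-3,"wx":0,"wy":-5,"wz":0},{"dx":0,"dy":0,"dz":0,"wx":0,"wy":-5,"wz":0},{"dx":0,"dy":0,"dz":0,"wx":0,"wy":0,"wz":0}]' >/dev/null; python3 h.py
python3 - <<'E'
from h import *
t=eyes.snapshot('side')[:,:,::-1]; u=eyes.snapshot('top')[:,:,::-1]
b=cv2.resize(t[120:280,230:390],None,fx=2.5,fy=2.5,interpolation=2); a=cv2.resize(u[120:280,250:410],None,fx=2.5,fy=2.5,interpolation=2)
cv2.imwrite('pics/p5.png',np.hstack([b,a]))
E
```

```text
t 13.53 tcp [ 0.4396 -0.0046  0.3115] rackmm [-139.  -108.2  311.5] tipmm [-127.7 -104.7  239.9] toolx [ 0.987 -0.057  0.152] toolz [ 0.155  0.048 -0.987] F [-0.1 -0.4 -1.8] gap 0.08 gf 58.5 q [-0.31  0.22  1.95  0.12  0.84  1.29]
```

View pics/p5.png

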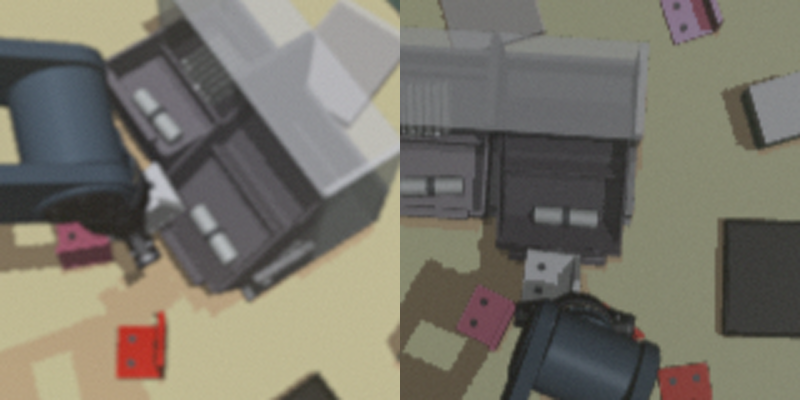

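The bracket is held and the bin is still forward. Now I'll work out the turn that makes it upright and the shift to the tray.

```bash
cat > tgt.py <<'E'
from h import *
import sys
s=sense();M=R.from_quat(s['tool_rot']).as_matrix()
a=np.radians(float(sys.argv[1])); z=np.array([-np.sin(a),0,-np.cos(a)]);x=np.array([np.cos(a),0,-np.sin(a)])
G=np.c_[x,np.cross(z,x),z]
rv=R.from_matrix(M.T@G).as_rotvec(degrees=True)
d=np.array([float(v) for v in sys.argv[2:5]])-s['tcp_pos']
print('rotvec deg',rv.round(2),'shift world cm',(d*100).round(2),'tool-now',(M.T@d*100).round(2),'tool-after',(G.T@d*100).round(2),'F',np.round(s['force'],1),'gap %.3f gf %.1f'%(s['finger_gap'],s['gripper_force']),'t',s['t'],np.round(s['q'],2))
E
python3 tgt.py 18.3 .492 -.286 .22
```

```text
rotvec deg [ -3.77 -27.06  -5.28] shift world cm [  5.31 -28.17  -9.07] tool-now [ 6.79 28.    8.59] tool-after [ 7.89 28.17  6.94] F [ 0.6  0.3 -1.4] gap 0.086 gf 58.5 t 13.625 [-0.31  0.22  1.95  0.12  0.84  1.29]
```

```bash
python3 -m inch '[{"dx":0,"dy":0,"dz":0,"wx":-0.94,"wy":-6.77,"wz":-1.32},{"dx":0,"dy":0,"dz":0,"wx":-0.94,"wy":-6.77,"wz":-1.32},{"dx":0,"dy":0,"dz":0,"wx":-0.94,"wy":-6.77,"wz":-1.32},{"dx":0,"dy":0,"dz":0,"wx":-0.94,"wy":-6.77,"wz":-1.32},{"dx":1.3,"dy":4.7,"dz":0,"wx":0,"wy":0,"wz":0},{"dx":1.3,"dy":4.7,"dz":0,"wx":0,"wy":0,"wz":0},{"dx":1.3,"dy":4.7,"dz":0,"wx":0,"wy":0,"wz":0},{"dx":1.3,"dy":4.7,"dz":0,"wx":0,"wy":0,"wz":0},{"dx":1.3,"dy":4.7,"dz":0,"wx":0,"wy":0,"wz":0},{"dx":1.3,"dy":4.7,"dz":0,"wx":0,"wy":0,"wz":0}]' >/dev/null; python3 tgt.py 18.3 .492 -.286 .15
```

```text
rotvec deg [-0.08  0.    0.03] shift world cm [ -2.15   0.16 -13.52] tool-now [ 2.2  -0.14 13.51] tool-after [ 2.2  -0.16 13.51] F [-0.3  0.4 -1.6] gap 0.089 gf 58.8 t 14.875 [-0.63  0.6   1.39 -0.19  1.42  0.99]
```

```bash
python3 -m inch '[{"dx":0.6,"dy":0,"dz":3.6,"wx":0,"wy":0,"wz":0},{"dx":0.6,"dy":0,"dz":3.6,"wx":0,"wy":0,"wz":0},{"dx":0.5,"dy":-0.1,"dz":3.3,"wx":0,"wy":0,"wz":0},{"dx":0.5,"dy":-0.1,"dz":3,"wx":0,"wy":0,"wz":0},{"dx":0,"dy":0,"dz":0,"wx":0,"wy":0,"wz":0}]' >/dev/null; python3 tgt.py 18.3 .492 -.286 .108
```

```text
rotvec deg [-0.27  0.31  0.07] shift world cm [ 0.2  -0.3  -4.06] tool-now [1.48 0.32 3.78] tool-after [1.46 0.3  3.79] F [ 0.6  0.4 -1.2] gap 0.085 gf 58.9 t 15.5 [-0.65  0.75  1.54 -0.21  1.13  1.04]
```

```bash
python3 -m inch '[{"dx":0.37,"dy":0.1,"dz":0.95,"wx":0,"wy":0,"wz":0},{"dx":0.37,"dy":0.1,"dz":0.95,"wx":0,"wy":0,"wz":0},{"dx":0.37,"dy":0.1,"dz":0.95,"wx":0,"wy":0,"wz":0},{"dx":0.37,"dy":0,"dz":0.95,"wx":0,"wy":0,"wz":0},{"dx":0,"dy":0,"dz":0,"wx":0,"wy":0,"wz":0}]' >/dev/null; python3 tgt.py 18.3 .492 -.286 .102
python3 - <<'E'
from h import *
t=eyes.snapshot('side')[:,:,::-1]; u=eyes.snapshot('top')[:,:,::-1]
b=cv2.resize(t[240:340,300:400],None,fx=4,fy=4,interpolation=2); a=cv2.resize(u[190:270,350:430],None,fx=5,fy=5,interpolation=2)
cv2.imwrite('pics/p6.png',np.hstack([b,a]))
E
```

```text
rotvec deg [-0.06  0.1   0.02] shift world cm [-0.16  0.1  -0.79] tool-now [ 0.1 -0.1  0.8] tool-after [ 0.1 -0.1  0.8] F [ 0.   0.3 -1.9] gap 0.086 gf 59.0 t 16.125 [-0.65  0.81  1.54 -0.22  1.06  1.06]
```

View pics/p6.png

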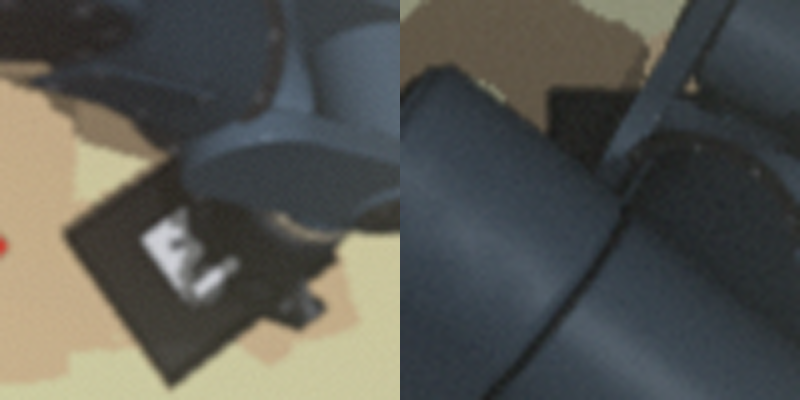

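In the side view the bracket hangs inside the tray, about central, with its base at (190, 270). I'll ease it down until it touches.

```bash
for i in 1 ; do python3 -m inch '[{"dx":0.1,"dy":0,"dz":0.3,"wx":0,"wy":0,"wz":0},{"dx":0.1,"dy":0,"dz":0.3,"wx":0,"wy":0,"wz":0},{"dx":0,"dy":0,"dz":0,"wx":0,"wy":0,"wz":0}]' >/dev/null; done; python3 tgt.py 18.3 .492 -.286 .102
python3 -m inch '[{"dx":0.1,"dy":0,"dz":0.2,"wx":0,"wy":0,"wz":0},{"dx":0,"dy":0,"dz":0,"wx":0,"wy":0,"wz":0}]' >/dev/null; python3 tgt.py 18.3 .492 -.286 .102
```

```text
rotvec deg [-0.01  0.03  0.  ] shift world cm [-0.18  0.13 -0.23] tool-now [-0.1  -0.13  0.28] tool-after [-0.1  -0.13  0.28] F [-0.   0.9 -2.7] gap 0.087 gf 59.0 t 16.6 [-0.65  0.82  1.54 -0.22  1.05  1.06]
rotvec deg [ 0.02  0.01 -0.  ] shift world cm [-0.24  0.15 -0.06] tool-now [-0.21 -0.15  0.13] tool-after [-0.21 -0.15  0.13] F [0.3 1.1 0.4] gap 0.090 gf 59.3 t 16.85 [-0.65  0.82  1.54 -0.22  1.05  1.06]
```

```bash
python3 -m inch '[{"dx":0.03,"dy":0,"dz":0.1,"wx":0,"wy":0,"wz":0},{"dx":0,"dy":0,"dz":0,"wx":0,"wy":0,"wz":0}]' >/dev/null; python3 tgt.py 18.3 .492 -.286 .102
python3 -m inch '[{"dx":0,"dy":0,"dz":0,"wx":0,"wy":0,"wz":0},{"dx":0,"dy":0,"dz":0,"wx":0,"wy":0,"wz":0},{"dx":0,"dy":0,"dz":0,"wx":0,"wy":0,"wz":0},{"dx":0,"dy":0,"dz":0,"wx":0,"wy":0,"wz":0}]' 0.3 20 >/dev/null; python3 tgt.py 18.3 .492 -.286 .2
```

```text
rotvec deg [ 0.04  0.01 -0.01] shift world cm [-0.25  0.15 -0.05] tool-now [-0.22 -0.15  0.13] tool-after [-0.22 -0.15  0.13] F [0.3 1.  6.1] gap 0.082 gf 60.4 t 17.1 [-0.65  0.82  1.54 -0.22  1.05  1.06]
rotvec deg [-0.01  0.02 -0.  ] shift world cm [-0.22  0.13  9.9 ] tool-now [-3.32 -0.14 -9.33] tool-after [-3.32 -0.13 -9.33] F [-0.3 -0.1  0.2] gap 0.303 gf 0.0 t 17.6 [-0.65  0.82  1.54 -0.22  1.04  1.06]
```

The bracket is released on the tray floor. Next I'll retract and close the fingers, then check the bracket numerically and locate the pink and red look-alikes in front of the rack.

```bash
python3 -m inch '[{"dx":0,"dy":0,"dz":-2,"wx":0,"wy":0,"wz":0},{"dx":0,"dy":0,"dz":-3,"wx":0,"wy":0,"wz":0},{"dx":0,"dy":0,"dz":-5,"wx":0,"wy":0,"wz":0},{"dx":0,"dy":0,"dz":-5,"wx":0,"wy":6.1,"wz":0},{"dx":-2,"dy":-3,"dz":-1,"wx":0,"wy":6.1,"wz":0.9},{"dx":-3,"dy":-5,"dz":0,"wx":0,"wy":6.1,"wz":0.9},{"dx":-2,"dy":-5,"dz":0,"wx":0,"wy":0,"wz":0.9},{"dx":0,"dy":-5,"dz":0,"wx":0,"wy":0,"wz":0},{"dx":0,"dy":-5,"dz":0,"wx":0,"wy":0,"wz":0},{"dx":0,"dy":0,"dz":0,"wx":0,"wy":0,"wz":0}]' >/dev/null; python3 h.py; python3 -m inch '[{"dx":0,"dy":0,"dz":0,"wx":0,"wy":0,"wz":0}]' 0 >/dev/null
python3 - <<'E'
from h import *
u=eyes.snapshot('top')[:,:,::-1].copy();s=eyes.snapshot('side')[:,:,::-1].copy()
cv2.imwrite('pics/t7.png',u);cv2.imwrite('pics/s7.png',s)
hsv=cv2.cvtColor(u,cv2.COLOR_BGR2HSV)
m=((((hsv[:,:,0]>150)|(hsv[:,:,0]<8))&(hsv[:,:,1]>60)&(hsv[:,:,2]>70))*255).astype(np.uint8)
m[:225]=0;m[300:]=0
for c in cv2.findContours(m,0,1)[0]:
    if cv2.contourArea(c)>30:
        x,y,w,h=cv2.boundingRect(c)
        print('red',(x,y,w,h),[(np.linalg.inv(RK)@np.r_[onz('top',a,b,.0),1])[:2].round(3).tolist() for a,b in((x,y),(x+w,y+h))])
def blob(im,cam):
    g=cv2.cvtColor(im,cv2.COLOR_BGR2HSV); c=proj(cam,[.486,-.26,.03])[0].astype(int)
    m=np.zeros(g.shape[:2],np.uint8);m[c[1]-32:c[1]+32,c[0]-32:c[0]+32]=((g[:,:,2]>110)&(g[:,:,1]<70))[c[1]-32:c[1]+32,c[0]-32:c[0]+32]*255
    r=max(cv2.findContours(m,0,1)[0],key=cv2.contourArea);return cv2.boundingRect(r),cv2.minAreaRect(r)
for im,cam in((u,'top'),(s,'side')):
    bb,r=blob(im,cam);print(cam,bb,r,[onz(cam,*p,.011).round(3)[:2].tolist() for p in cv2.boxPoints(r)])
# expected bracket corners in pixels, origin at tray centre+measured offset
o=np.array([.4885,-.2615,.004])
P=[o+[a*.0325,b*.03,.007] for a in(-1,1) for b in(-1,1)]+[o+[a*.0325,-.026,.067] for a in(-1,1)]
print(proj('top',P).round(1).tolist(),proj('side',P).round(1).tolist())
E
```

```text
t 18.85 tcp [ 0.4802 -0.0533  0.2602] rackmm [ -96.1 -155.   260.2] tipmm [ -96.2 -155.2  187.6] toolx [ 1.     0.005 -0.002] toolz [-0.002 -0.003 -1.   ] F [-0.6 -0.6 -0.5] gap 0.30 gf 0.0 q [-0.34  0.4   1.83 -0.    0.91  1.27]
red (357, 283, 20, 5) [[-0.257, -0.238], [-0.269, -0.303]]
red (355, 265, 20, 19) [[-0.2, -0.228], [-0.257, -0.296]]
red (320, 244, 28, 23) [[-0.14, -0.111], [-0.208, -0.206]]
red (272, 238, 25, 23) [[-0.13, 0.046], [-0.199, -0.04]]
top (367, 198, 64, 64) ((398.5, 229.5), (63.0, 63.0), 90.0) [[0.59, -0.156], [0.594, -0.36], [0.391, -0.361], [0.387, -0.159]]
side (318, 268, 64, 33) ((349.5, 284.0), (32.0, 63.0), 90.0) [[0.47, -0.127], [0.623, -0.238], [0.562, -0.311], [0.414, -0.203]]
[[408.4, 240.3], [389.8, 239.9], [408.6, 220.1], [390.0, 219.8], [410.5, 240.5], [410.6, 219.6]] [[348.0, 316.5], [335.4, 299.3], [365.7, 302.9], [353.0, 286.2], [348.8, 312.5], [367.3, 298.3]]
```

```bash
python3 -m inch '[{"dx":-0.6,"dy":-3.5,"dz":0,"wx":0,"wy":0,"wz":0},{"dx":-0.7,"dy":-3.5,"dz":0,"wx":0,"wy":0,"wz":0},{"dx":0,"dy":0,"dz":4,"wx":0,"wy":0,"wz":0},{"dx":0,"dy":0,"dz":4,"wx":0,"wy":0,"wz":0},{"dx":0,"dy":0,"dz":4,"wx":0,"wy":0,"wz":0},{"dx":0,"dy":0,"dz":0,"wx":0,"wy":0,"wz":0}]' >/dev/null; python3 h.py
python3 - <<'E'
from h import *
for f,cam in(('t7','top'),('s7','side')):
    g=cv2.cvtColor(cv2.imread(f'pics/{f}.png'),cv2.COLOR_BGR2GRAY)
    # mask inside tray only
    q=proj(cam,[[.486+a*.066,-.26+b*.056,.015] for a,b in((-1,-1),(-1,1),(1,1),(1,-1))]).astype(np.int32)
    k=np.zeros_like(g);cv2.fillPoly(k,[q],255);m=((g>100)&(k>0)).astype(np.uint8)
    r=max(cv2.findContours(m,0,1)[0],key=cv2.contourArea);print(cam,cv2.boundingRect(r),cv2.contourArea(r),cv2.minAreaRect(r),cv2.approxPolyDP(r,1.5,True)[:,0].tolist())
E
```

```text
t 19.82 tcp [0.4703 0.0127 0.1377] rackmm [-109.2  -89.5  137.7] tipmm [-109.6  -89.7   65.1] toolx [ 1.    -0.002 -0.007] toolz [-0.007 -0.002 -1.   ] F [ 0.8 -0.5  0.1] gap 0.01 gf 0.0 q [-0.21  0.62  1.95 -0.01  0.58  1.42]
top (390, 220, 16, 20) 268.0 ((397.5, 229.5), (19.0, 15.0), 90.0) [[391, 220], [390, 239], [405, 239], [405, 221]]
side (336, 287, 33, 28) 485.0 ((351.70001220703125, 300.1000061035156), (21.80000114440918, 27.40000343322754), 53.13010025024414) [[354, 287], [336, 299], [345, 314], [351, 314], [368, 300], [367, 298], [363, 299]]
```

The bracket's outline matches the upright, centred prediction to within about 1 px. Now I'll push the bin home.

```bash
python3 -m inch '[{"dx":1,"dy":0,"dz":0,"wx":0,"wy":0,"wz":0},{"dx":1,"dy":0,"dz":0,"wx":0,"wy":0,"wz":0},{"dx":1,"dy":0,"dz":-0.3,"wx":0,"wy":0,"wz":0},{"dx":1,"dy":0,"dz":-0.4,"wx":0,"wy":0,"wz":0},{"dx":1,"dy":0,"dz":-0.5,"wx":0,"wy":0,"wz":0},{"dx":0,"dy":0,"dz":0,"wx":0,"wy":0,"wz":0}]' >/dev/null; python3 h.py
python3 -m inch '[{"dx":0.7,"dy":0,"dz":-0.5,"wx":0,"wy":0,"wz":0},{"dx":0,"dy":0,"dz":0,"wx":0,"wy":0,"wz":0}]' >/dev/null; python3 h.py
```

```text
t 20.57 tcp [0.4985 0.0123 0.151 ] rackmm [-80.9 -88.6 151. ] tipmm [-85.2 -88.8  78.5] toolx [ 0.998  0.006 -0.059] toolz [-0.059 -0.003 -0.998] F [-41.8 -13.8  24.1] gap -0.00 gf 21.2 q [-0.19  0.62  1.84 -0.02  0.74  1.43]
t 20.82 tcp [0.5029 0.0121 0.1563] rackmm [-76.5 -88.6 156.3] tipmm [-81.3 -88.9  83.8] toolx [ 0.998  0.006 -0.066] toolz [-0.066 -0.004 -0.998] F [-46.3 -13.   31.2] gap 0.00 gf 24.2 q [-0.19  0.62  1.82 -0.02  0.76  1.43]
```

The bin is closing (about 0.47 rad now), but with friction because the rim's path is partly upward. I'll follow the arc: forward and up.

```bash
python3 -m inch '[{"dx":0.2,"dy":0,"dz":-0.8,"wx":0,"wy":0,"wz":0},{"dx":0.3,"dy":0,"dz":-0.8,"wx":0,"wy":0,"wz":0},{"dx":0,"dy":0,"dz":0,"wx":0,"wy":0,"wz":0}]' >/dev/null; python3 h.py
python3 -m inch '[{"dx":0.5,"dy":0,"dz":-0.5,"wx":0,"wy":0,"wz":0},{"dx":0.5,"dy":0,"dz":-0.4,"wx":0,"wy":0,"wz":0},{"dx":0,"dy":0,"dz":0,"wx":0,"wy":0,"wz":0}]' >/dev/null; python3 h.py
```

```text
t 21.20 tcp [0.5296 0.0114 0.1753] rackmm [-49.8 -88.1 175.3] tipmm [-50.3 -88.3 102.7] toolx [ 1.     0.    -0.007] toolz [-0.007 -0.003 -1.   ] F [-8.   1.4  5.4] gap 0.00 gf 4.2 q [-0.19  0.6   1.78 -0.01  0.77  1.43]
t 21.57 tcp [0.5349 0.0117 0.1807] rackmm [-44.6 -87.4 180.7] tipmm [-46.2 -87.6 108.1] toolx [ 1.     0.001 -0.023] toolz [-0.023 -0.002 -1.   ] F [-13.8   0.3  -3.7] gap 0.00 gf 7.1 q [-0.18  0.6   1.75 -0.01  0.82  1.44]
```

```bash
python3 -m inch '[{"dx":0.5,"dy":0,"dz":0,"wx":0,"wy":0,"wz":0},{"dx":0.3,"dy":0,"dz":0,"wx":0,"wy":0,"wz":0},{"dx":0,"dy":0,"dz":0,"wx":0,"wy":0,"wz":0}]' >/dev/null; python3 h.py
```

```text
t 21.95 tcp [0.5361 0.0118 0.1807] rackmm [-43.4 -87.4 180.7] tipmm [-46.3 -87.5 108.1] toolx [ 0.999  0.003 -0.04 ] toolz [-0.04  -0.002 -0.999] F [-27.9  -2.2  10.1] gap -0.00 gf 14.1 q [-0.18  0.6   1.74 -0.01  0.84  1.44]
```

Hard stop: the force doubled and the tip didn't move. I'll retreat and compare with the starting picture.

```bash
python3 -m inch '[{"dx":-1.5,"dy":0,"dz":0,"wx":0,"wy":0,"wz":0},{"dx":-2.5,"dy":0,"dz":0,"wx":0,"wy":0,"wz":0},{"dx":-1,"dy":0,"dz":-5,"wx":0,"wy":0,"wz":0},{"dx":-1,"dy":1,"dz":-6,"wx":0,"wy":0,"wz":0},{"dx":-1,"dy":4,"dz":-3,"wx":0,"wy":0,"wz":0},{"dx":-1,"dy":5,"dz":0,"wx":0,"wy":0,"wz":0},{"dx":0,"dy":5,"dz":0,"wx":0,"wy":0,"wz":0},{"dx":0,"dy":3,"dz":0,"wx":0,"wy":0,"wz":0},{"dx":0,"dy":0,"dz":0,"wx":0,"wy":0,"wz":0},{"dx":0,"dy":0,"dz":0,"wx":0,"wy":0,"wz":0}]' >/dev/null; python3 h.py
python3 - <<'E'
from h import *
for cam in('top','side'):
    im=eyes.snapshot(cam)[:,:,::-1].copy();ref=cv2.imread(f'pics/{cam}0.png')
    cv2.imwrite(f'pics/{cam}9.png',im)
    g=cv2.cvtColor(im,6).astype(int);r=cv2.cvtColor(ref,6).astype(int)
    for nm,sg in(('L',1),('R',-1)):
        q=proj(cam,[(RK@np.array([a,sg*.0855+b,.115,1]))[:3] for a,b in((-.045,-.07),(-.045,.07),(.055,.07),(.055,-.07))]).astype(np.int32)
        k=np.zeros(g.shape,np.uint8);cv2.fillPoly(k,[q],1);print(cam,nm,'mean|diff|',np.abs(g-r)[k>0].mean().round(1), 'frac>25',(np.abs(g-r)[k>0]>25).mean().round(3))
    if cam=='top':
        # rim row profile of both bins along rack x
        for nm,sg in(('L',1),('R',-1)):
            for off in(-.03,.03):
              P=[(RK@np.array([x,sg*.0855+off,.124,1]))[:3] for x in np.arange(-.07,0,.005)]
              pp=proj(cam,P).round().astype(int);print(nm,off,[int(g[v,u]) for u,v in pp],'ref',[int(r[v,u]) for u,v in pp])
        for nm,c in(('carton',(402,163)),('pliers',(475,213))):
            x,y=c;print(nm,np.abs(g-r)[y-30:y+30,x-22:x+22].mean().round(1))
E
```

```text
t 23.20 tcp [ 0.4631 -0.165   0.3237] rackmm [-107.9 -267.4  323.7] tipmm [-107.8 -267.7  251.1] toolx [ 1.    -0.     0.002] toolz [ 0.002 -0.004 -1.   ] F [-0.   0.2 -1. ] gap 0.00 gf 0.0 q [-0.57  0.32  1.74 -0.    1.08  1.05]
top L mean|diff| 2.8 frac>25 0.0
top R mean|diff| 10.0 frac>25 0.161
L -0.03 [134, 134, 132, 131, 128, 120, 116, 99, 96, 86, 96, 98, 94, 90, 129] ref [138, 136, 137, 137, 134, 125, 118, 100, 100, 90, 99, 99, 98, 95, 132]
L 0.03 [133, 133, 133, 131, 131, 122, 118, 83, 92, 95, 95, 94, 92, 91, 75] ref [137, 139, 137, 136, 133, 125, 123, 87, 98, 96, 101, 99, 94, 93, 76]
R -0.03 [84, 83, 84, 85, 83, 87, 118, 62, 60, 70, 126, 134, 113, 83, 101] ref [139, 137, 136, 136, 133, 124, 126, 87, 104, 100, 103, 105, 82, 129, 138]
R 0.03 [84, 86, 86, 86, 81, 66, 69, 74, 100, 94, 114, 128, 123, 84, 101] ref [137, 136, 138, 136, 132, 123, 124, 83, 104, 100, 101, 105, 97, 93, 131]
carton 3.0
pliers 2.7
side L mean|diff| 13.5 frac>25 0.054
side R mean|diff| 20.7 frac>25 0.344
```

The rim edge is at the same pixel as at the start, but the arm's shadow blurs the check. I'll move clear and compare again before handing in.

```bash
python3 -m inch '[{"dx":-1.5,"dy":5,"dz":0,"wx":0,"wy":0,"wz":0},{"dx":-1.5,"dy":5,"dz":0,"wx":0,"wy":0,"wz":0},{"dx":-2,"dy":5,"dz":0,"wx":0,"wy":0,"wz":0},{"dx":-2.5,"dy":5,"dz":0,"wx":0,"wy":0,"wz":0},{"dx":-2.5,"dy":5,"dz":0,"wx":0,"wy":0,"wz":0},{"dx":-2.5,"dy":5,"dz":0,"wx":0,"wy":0,"wz":0},{"dx":-2.5,"dy":5,"dz":0,"wx":0,"wy":0,"wz":0},{"dx":0,"dy":0,"dz":0,"wx":0,"wy":0,"wz":0},{"dx":0,"dy":0,"dz":0,"wx":0,"wy":0,"wz":0}]' >/dev/null; python3 h.py
python3 - <<'E'
from h import *
im=eyes.snapshot('top')[:,:,::-1].copy();ref=cv2.imread('pics/top0.png')
g=cv2.cvtColor(im,6).astype(int);r=cv2.cvtColor(ref,6).astype(int)
for off in(-.05,-.03,0,.03,.05):
    P=[(RK@np.array([x,-.0855+off,.124,1]))[:3] for x in np.arange(-.07,0,.005)]
    pp=proj('top',P).round().astype(int);print(off,[int(g[v,u]) for u,v in pp],'ref',[int(r[v,u]) for u,v in pp])
q=proj('top',[(RK@np.array([a,-.0855+b,.115,1]))[:3] for a,b in((-.05,-.07),(.055,.07))]).astype(int)
x0,x1=sorted(q[:,0]);y0,y1=sorted(q[:,1]);A=np.float32(g[y0:y1,x0:x1]);B=np.float32(r[y0:y1,x0:x1]);print('shift px',cv2.phaseCorrelate(B,A),np.abs(A-B).mean())
k=((g>100))[195:265,375:425]
m=np.zeros(g.shape,np.uint8);m[206:254,382:420]=(g[206:254,382:420]>100)
c=max(cv2.findContours(m,0,1)[0],key=cv2.contourArea);print('bracket',cv2.boundingRect(c))
E
```

```text
t 24.43 tcp [ 0.2974 -0.5068  0.3234] rackmm [-257.4 -616.5  323.4] tipmm [-257.4 -616.6  250.8] toolx [ 1.     0.001 -0.   ] toolz [-0.    -0.001 -1.   ] F [ 0.8  0.8 -0. ] gap 0.00 gf 0.0 q [-1.23  0.45  1.51 -0.    1.18  0.39]
-0.05 [136, 138, 137, 135, 133, 123, 119, 94, 105, 93, 104, 106, 107, 108, 109] ref [137, 135, 139, 137, 132, 126, 119, 91, 104, 91, 98, 106, 106, 106, 106]
-0.03 [136, 137, 136, 135, 133, 125, 124, 87, 102, 102, 128, 139, 118, 86, 104] ref [139, 137, 136, 136, 133, 124, 126, 87, 104, 100, 103, 105, 82, 129, 138]
0 [134, 137, 136, 136, 133, 124, 116, 101, 101, 90, 105, 134, 72, 72, 101] ref [136, 136, 137, 136, 133, 125, 120, 100, 104, 90, 101, 107, 67, 75, 109]
0.03 [137, 139, 137, 137, 134, 124, 125, 85, 105, 96, 117, 130, 126, 87, 102] ref [137, 136, 138, 136, 132, 123, 124, 83, 104, 100, 101, 105, 97, 93, 131]
0.05 [135, 135, 134, 134, 132, 127, 118, 103, 99, 90, 101, 104, 103, 104, 104] ref [135, 136, 136, 135, 133, 125, 117, 104, 101, 89, 103, 99, 101, 104, 105]
shift px ((0.4189720809407369, -0.7043346463483324), 0.24104676246643067) 5.8582535
bracket (390, 220, 16, 20)
```

The rim profile now matches the starting picture, so the bin is shut. The bracket hasn't moved in the tray.

```bash
python3 -c "
from station import workorder
print(workorder.sign_off())"
```

```text
the job is handed in; nothing more can be done
None
```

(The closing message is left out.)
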